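Turn up the display lights on the curved touch strip

ROBOT

A 6-joint arm with a two-finger parallel gripper is mounted at the origin on the work surface. World frame = base frame: x ahead of the robot, y to its left, z up, the work surface at z = 0. Lengths are in m, angles in rad, forces in N, time in s.
With the tool pointing down it reaches from about 0.35 to 0.775 m from the base axis. Payload 5.5 kg.
Tool frame: the origin (TCP) lies between the finger pads; the fingertips stand 11 mm ahead of it and the grasp point (between the pads) lies 8 mm behind it (tips_ahead is the distance from the TCP to the fingertips, in m); z points along the fingers, y is the line along which they close (so a half turn about z gives the same grasp; the last joint's range is limited). The gripper opens to 85 mm and grips with 20 to 120 N. Pads are 22 mm wide; open, the fingers measure 114 mm over their backs; the gripper's body (76 mm by 85 mm) begins 54 mm behind the grasp point. The pads swing forward as they close: fully open they stand 13 mm farther back than shut.
Start: joints at [-1.455, 0.313, 0.046, 1.304, 0, 1.431], TCP at [0.145, -0.556, 0.242] pointing down, gripper open.
Joint ranges: [-2.76, 2.76], [-0.86, 1.69], [-1.03, 1.26], [-2.2, 2.34], [-1.47, 1.5], [-3.14, 3.14]. Speed limits (rad/s): [2.57, 2.57, 3.14, 3.14, 3.14, 3.14].

INTERFACE

Orientations are given as a unit quaternion [w, x, y, z].
In Python, from workcell import * gives the robot as it stands. The module is installed in compiled form; this text tells all that it offers.
- The arm moves only by the tool jog_arm, never from a script. Its argument "moves" is a list of rows, each an object with "fingers": the closure, from 0 (fully open) to 1 (shut); "slide": the shift along the tool's x, y, z in mm, a list of three; "angular": the turn, a rotation vector about the tool's x, y, z in degrees, a list of three. A call has 1 to 10 rows; each row is the pose to reach, as a shift and turn from the pose commanded when the call began, along the tool's axes at that moment; what a row does not reach only later rows make up. A row lasts 1/12 s, in which the tool goes at most 41.7 mm and 7.16 degrees, less where a joint would pass 70% of its speed; a pose out of reach is approached as far as the arm can. A call with a gripper value outside its range is refused whole. The fingers move at their own pace and stop on an object; "squeeze" is the grip in N (left out, the last holds). Time passes only in rows, so rows that repeat a pose let the fingers close. It gives the time, the measured TCP pose, the force, the opening and the grip force at its end, in the units of the state.
- get_state(): the state, without advancing time (a new reading comes with each control period).
- read_camera(name): name is "scene" or "top" or "wrist"; returns a dict with "color" (420x560x3 uint8, red, green, blue), "fovy" (degrees; the focal length in pixels is half the picture's height over the tangent of half this angle, whatever the lens; pixels are square), "cx", "cy" (the principal point, pixels), "world_from_camera" (4x4, takes a point from camera to world coordinates); the wrist camera has in their place "tool_from_camera" (4x4, takes a point from camera to tool coordinates, whose origin is the TCP and whose axes are the flange's). Camera axes: x right, y down, z forward; pixel columns grow to the right and rows downward; lengths in m; the calibration is good to about 2 mm. A picture is of the moment at which its call begins: read the wrist's pose just before it. There is no depth.
- hand_in(): hands the job in; it is judged then, once.
Trained networks look in a picture, given as the dict that the camera call returned (one of the last four; its "shot" number tells which), for a name from the list of things; names that differ only in an ending like _2 or _b are one class to them, and where a whole thing is asked for, a point or a joint stands for the part that bears it (a point fixed in the world has none). Each returns a list of dicts, best first, with "p" (0 to 1); they miss things now and then, are a little off and sometimes report something else, mostly with a low value. They report only what shows in the picture. A call takes as long as a camera call.
- look_for(target, picture): "point" ([column, row] in pixels, amid what is visible of it).
- tip_of(target, picture): "point" ([column, row] in pixels: a listed point, or the origin of a listed thing).
The state is a dict: "clock": time; "joint_pos": joint angles; "qvel": joint speeds; "tau": joint torques, N m; "tcp_pos": TCP position; "orientation": TCP orientation; "wrist_force": force on the tool from outside, world axes, zero at the start; "ft_torque": the same for the moment, N m; "finger_gap": finger opening in m; "grip_force": force on a finger pad.
Only numpy, scipy, OpenCV 4.12 (cv2) and the standard library are available. Lean on these libraries where they do the work, as an engineer would, in place of code of your own. Each camera call takes 0.05 s, during which the arm holds its last target. There are 200 camera calls.

TASK

Turn up the pastry display's lights: put the fingertips (easiest with the fingers closed) lightly on the smallest dot of the curved black touch strip and slide them along the curve in one stroke, never lifting off and never pushing the sprung strip down to its stop, until they are level with the orange needle, and do not slide on past it. Finish there, holding: the program ends with the fingertips still resting lightly on the strip beside the needle. Only touch the strip: leave the needle as it is set, and leave the two tartlets and the cup standing where they are.

Things in the scene. Friction and masses are not known exactly. Their poses are not given: they have to be found in the camera images.
- console: Low lighting console fixed to the counter: white panel 225 x 270 mm, aluminium edge, top 30 mm above the counter. Origin at counter level under the needle's hub, the centre of the strip's curve. x points from the hub to the strip's middle, y to the dim end's side, z up; the panel spans x -60 to 165, y -135 to 135 mm. Six cream dots on the strip grow from 8 mm (dim end) to 20 mm wide.
- strip (a joint): Push-down of the whole black touch strip, m: 0 untouched, 0.008 at its stop; sprung, 1 N to start, then 0.8 N per mm; rises when released. It is 30 mm wide, an arc of centreline radius 120 mm about the hub from +50 (dim) to -50 degrees (bright) from the console's x axis; its flat top is 40 mm above the counter, 10 mm above the panel.
- dot1 (a point): Centre of the smallest dot (+42 degrees), on the top face of the strip; moves down with the strip. The stroke starts here.
- dot2 (a point): Centre of the second dot (+26 degrees), on the strip's top face.
- dot3 (a point): Centre of the third dot (+10 degrees), on the strip's top face.
- needle (a joint): Angle of the orange needle about the hub, rad: 0 along the console's x axis, positive toward the dim end. Set between -0.17 and -0.73, held by light friction. Flat, top 4 mm above the panel (hub 7 mm), it ends 100 mm from the hub, 5 mm short of the strip.
- needle_mark (a point): The spot on the strip's centreline that the needle points at, 120 mm from the hub, level with the untouched strip's top. The stroke stops here. Its axes turn with the needle: x along the needle outward, y along the strip toward the dim end.
- tart_plain: Chocolate tartlet, 52 mm across, about 40 mm high, standing loose on the counter near the console. Origin at the centre of its underside. Bystander.
- tart_flag: The same tartlet with a 70 mm high pick and a small blue flag. Origin at the centre of its underside. Bystander.
- cup: White cup, 60 mm across, 55 mm high, standing loose on the counter near the console. Origin at the centre of its underside. Bystander.

How it is judged:
By the outcome, as a careful person would: the job done as asked, in the order asked, and still so for the second after the job is handed in, while the arm keeps its last pose, push and grip.
It also fails if it takes over 40 s, if anything falls off the work surface, if the arm or the gripper's body presses on something with over 40 N, if the wrist force passes 120 N, or if a joint passes its speed limit or range.

## Working session

There is one attempt and no reset: what is moved stays moved. The work goes in short steps, Python scripts to look and compute and a tool call to move; the robot and the scene stay as the last step left them, time stands still between calls to the robot, and variables do not carry over. Pictures are saved under pics/ and viewed, at most 10 in all, crops included, and the job is handed in when it is done.

Besides the shell and the picture viewer there is one more tool, called after "Emit:" as a command line: name --argument value ..., lists and objects as JSON in quotes. jog_arm: Moves the arm, as the interface text tells. Its arguments: {"type":"object","properties":{"moves":{"type":"array","items":{"type":"object","properties":{"fingers":{"type":"number"},"slide":{"type":"array","items":{"type":"number"}},"angular":{"type":"array","items":{"type":"number"}}}}},"squeeze":{"type":"number"}},"required":["moves"]}

```bash
mkdir -p pics; cat > h.py <<'E'
import numpy as np, cv2
from workcell import *
def ray(pic,pt,s=None):
    f=210/np.tan(np.radians(pic["fovy"])/2)
    d=np.array([(pt[0]-pic["cx"])/f,(pt[1]-pic["cy"])/f,1.])
    T=np.array(pic["world_from_camera"]) if "world_from_camera" in pic else tcp(s)@np.array(pic["tool_from_camera"])
    return T[:3,3],T[:3,:3]@d
def at(pic,pt,z,s=None):
    o,d=ray(pic,pt,s); return o+d*(z-o[2])/d[2]
def tcp(s):
    from scipy.spatial.transform import Rotation as R
    T=np.eye(4); q=s["orientation"]; T[:3,:3]=R.from_quat([q[1],q[2],q[3],q[0]]).as_matrix(); T[:3,3]=s["tcp_pos"]; return T
def save(pic,n): cv2.imwrite(f"pics/{n}.png",cv2.cvtColor(pic["color"],cv2.COLOR_RGB2BGR))
E
python3 - <<'E'
from h import *
np.set_printoptions(precision=4,suppress=True)
s=get_state(); print(s)
print(tcp(s))
for c in("top","scene"):
    p=read_camera(c); save(p,c)
    for n,z in [("console",0),("dot1",.04),("dot2",.04),("dot3",.04),("needle_mark",.04),("tart_plain",0),("tart_flag",0),("cup",0)]:
        r=tip_of(n,p)
        if r: print(c,n,r[0]["p"],r[0]["point"],at(p,r[0]["point"],z))
E
```

```text
{'clock': 0.0, 'joint_pos': array([-1.4546,  0.314 ,  0.045 ,  1.3036, -0.    ,  1.4312]), 'qvel': array([ 0.0013, -0.001 , -0.0003, -0.0004, -0.0009, -0.0005]), 'tau': array([ -0.0005, -48.0623,  29.8536,   0.0192,  -0.0001,  -0.    ]), 'tcp_pos': array([ 0.1454, -0.5558,  0.2414]), 'orientation': array([-0.0009,  0.9918,  0.1275,  0.    ]), 'wrist_force': array([-0.2293, -1.2079, -0.0656]), 'ft_torque': array([-0.0363,  0.0176,  0.0584]), 'grip_force': 0.0, 'finger_gap': 0.0848970994782706}
[[ 0.9675  0.253  -0.0002  0.1454]
 [ 0.253  -0.9675  0.0018 -0.5558]
 [ 0.0002 -0.0018 -1.      0.2414]
 [ 0.      0.      0.      1.    ]]
top console 0.57 [253.9, 251.8] [0.5144 0.1027 0.    ]
top dot1 0.95 [222.2, 215.0] [0.5988 0.1719 0.04  ]
top dot2 0.95 [222.2, 215.0] [0.5988 0.1719 0.04  ]
top dot3 0.95 [222.2, 215.0] [0.5988 0.1719 0.04  ]
top needle_mark 0.67 [220.7, 216.6] [0.5952 0.1753 0.04  ]
top tart_plain 0.84 [170.2, 197.4] [0.6422 0.2971 0.    ]
top tart_flag 0.87 [192.1, 298.7] [0.4077 0.2453 0.    ]
top cup 0.62 [224.5, 171.8] [0.7017 0.1709 0.    ]
scene console 0.68 [308.6, 198.3] [0.5185 0.099  0.    ]
scene dot1 0.72 [342.1, 213.2] [0.6041 0.1778 0.04  ]
scene dot2 0.72 [342.1, 213.2] [0.6041 0.1778 0.04  ]
scene dot3 0.72 [342.1, 213.2] [0.6041 0.1778 0.04  ]
scene needle_mark 0.47 [319.6, 218.2] [0.6261 0.1273 0.04  ]
scene tart_plain 0.91 [395.1, 238.9] [0.6329 0.3026 0.    ]
scene tart_flag 0.66 [367.0, 176.6] [0.4141 0.2502 0.    ]
```

```bash
python3 - <<'E'
import cv2
a=cv2.imread("pics/top.png")[130:340,120:400]
cv2.imwrite("pics/topc.png",cv2.resize(a,None,fx=2.8,fy=2.8,interpolation=cv2.INTER_CUBIC))
E
```

```text
(no output)
```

View pics/topc.png

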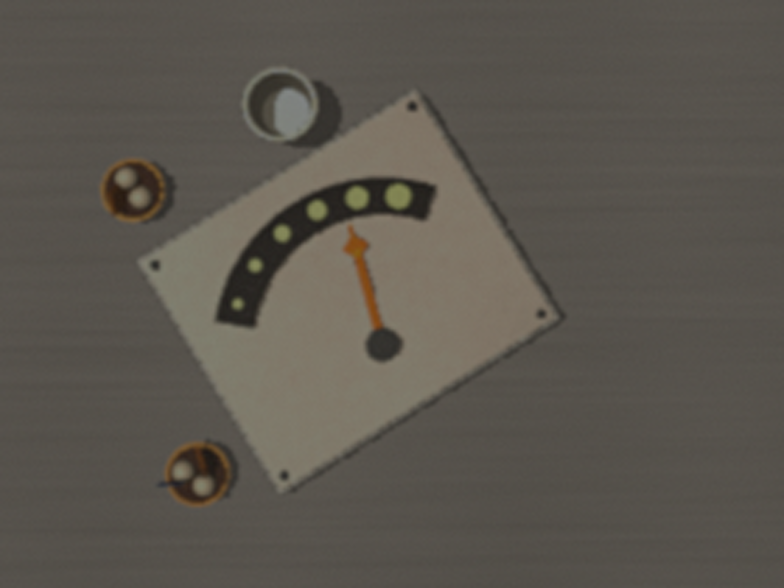

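The crop shows the strip with dot1 at about crop (238,303), which is pixel (205,238). The largest dot is at (398,196). The hub is at (383,344) and the needle tip at (351,228), pointing near dot 5. The cup is behind the strip and the tartlets are to the left.

```bash
cat >> h.py <<'E'
ANG=np.radians([42,26,10,-6,-22,-38])
def fit(P):
    # P: six world points on strip dots -> hub xy, yaw, residual mm
    M=.12*np.c_[np.cos(ANG),np.sin(ANG)]; P=P[:,:2]
    mc,pc=M.mean(0),P.mean(0); H=(M-mc).T@(P-pc)
    yaw=np.arctan2(H[0,1]-H[1,0],H[0,0]+H[1,1])
    R=np.array([[np.cos(yaw),-np.sin(yaw)],[np.sin(yaw),np.cos(yaw)]])
    t=pc-R@mc; return t,yaw,np.abs((R@M.T).T+t-P).max()*1000, np.linalg.norm(P-pc,axis=1).sum()/np.linalg.norm(M-mc,axis=1).sum()
E
python3 - <<'E'
from h import *
np.set_printoptions(precision=4,suppress=True)
p=read_camera("top")
c=np.array([(238,303),(255,265),(282,233),(317,210),(357,197),(398,196)])/2.8+[120,130]-.3
t,y,r,sc=fit(np.array([at(p,q,.04) for q in c])); print(t,np.degrees(y),r,sc)
tip=at(p,np.array([351,228])/2.8+[120,130],.034);hub=at(p,np.array([383,344])/2.8+[120,130],.037)
print(tip,hub); d=tip[:2]-hub[:2]; n=np.arctan2(d[1],d[0]); print(np.linalg.norm(d),np.degrees(n-y))
for a in (y+ANG[0],n): print(t+.12*np.array([np.cos(a),np.sin(a)]))
for w,z,q in[("cup",.055,(281,104)),("plain",.04,(134,190)),("flag",.04,(198,474))]: print(w,at(p,np.array(q)/2.8+[120,130],z))
s=get_state(); print(tcp(s)[:3,:3].T@(np.array([.56,.11,.26])-s["tcp_pos"]))
print(read_camera("wrist")["tool_from_camera"])
E
```

```text
[0.5137 0.0961] 31.56998675392413 0.2517443537072839 1.0001784588982352
[0.6068 0.1203 0.034 ] [0.5133 0.0948 0.037 ]
0.09689371221622342 -16.262236800691014
[0.5476 0.2112]
[0.6294 0.1278]
cup [0.7048 0.1744 0.055 ]
plain [0.638  0.2935 0.04  ]
flag [0.412  0.2415 0.04  ]
[ 0.5696 -0.5397 -0.0177]
[[ 0.0012 -0.9528 -0.3036  0.0784]
 [ 1.      0.0011  0.0006 -0.0003]
 [-0.0002 -0.3036  0.9528 -0.1315]
 [ 0.      0.      0.      1.    ]]
```

Emit:
jog_arm --moves '[{"fingers":1,"slide":[30,-28,3],"angular":[0,0,-3]},{"fingers":1,"slide":[60,-55,5],"angular":[0,0,-6]},{"fingers":1,"slide":[90,-83,8],"angular":[0,0,-9]},{"fingers":1,"slide":[120,-110,10],"angular":[0,0,-12]},{"fingers":1,"slide":[150,-138,13],"angular":[0,0,-15]},{"fingers":1,"slide":[180,-165,15],"angular":[0,0,-18]},{"fingers":1,"slide":[210,-193,18],"angular":[0,0,-21]},{"fingers":1,"slide":[240,-220,20],"angular":[0,0,-24]},{"fingers":1,"slide":[270,-248,22],"angular":[0,0,-27]},{"fingers":1,"slide":[300,-276,25],"angular":[0,0,-30]}]' --squeeze 20

```text
clock: 1.83
tcp_pos: [0.3666, -0.2118, 0.2177]
orientation: [0.001, 0.925, 0.381, 0.0]
wrist_force: [0.2, -0.2, 0.0]
finger_gap: -0.0
grip_force: 0.0
```

```bash
python3 - <<'E'
from h import *
s=get_state(); T=tcp(s); print(s["clock"],T,s["joint_pos"]); print(T[:3,:3].T@(np.array([.6,.15,.19])-T[:3,3])*1000)
E
```

```text
1.8333 [[ 7.09865301e-01  7.04336670e-01  1.05348082e-03  3.66629172e-01]
 [ 7.04337451e-01 -7.09864702e-01 -9.27276080e-04 -2.11763860e-01]
 [ 9.47143023e-05  1.40024711e-03 -9.99999015e-01  2.17672310e-01]
 [ 0.00000000e+00  0.00000000e+00  0.00000000e+00  1.00000000e+00]] [-7.13868911e-01  2.93836993e-02 -3.60221411e-01  1.17978781e+00
 -1.10869070e-05  1.64623443e+00]
[420.46306759 -92.47051109  27.58267937]
```

Emit:
jog_arm --moves '[{"fingers":1,"slide":[40,-9,3]},{"fingers":1,"slide":[80,-18,6]},{"fingers":1,"slide":[120,-27,9]},{"fingers":1,"slide":[160,-36,12]},{"fingers":1,"slide":[200,-45,15]},{"fingers":1,"slide":[240,-54,18]},{"fingers":1,"slide":[280,-63,21]},{"fingers":1,"slide":[320,-72,24]},{"fingers":1,"slide":[360,-81,27]},{"fingers":1,"slide":[400,-90,28]}]'

```text
schema error: expected keys fingers, slide, angular
```

Emit:
jog_arm --moves '[{"fingers":1,"slide":[10,0,0]},{"fingers":1,"slide":[10,0,0]},{"fingers":1,"slide":[10,0,0]},{"fingers":1,"slide":[10,0,0]}]'

```text
schema error: expected keys fingers, slide, angular
```

```bash
python3 - <<'E'
from h import *
s=get_state(); p=read_camera("wrist"); save(p,"w1"); import pickle; pickle.dump((s,p),open("w1.pkl","wb"))
print(s["clock"],tcp(s),s["joint_pos"],s["wrist_force"])
E
```

```text
1.8333 [[ 7.09865301e-01  7.04336670e-01  1.05348082e-03  3.66629172e-01]
 [ 7.04337451e-01 -7.09864702e-01 -9.27276080e-04 -2.11763860e-01]
 [ 9.47143023e-05  1.40024711e-03 -9.99999015e-01  2.17672310e-01]
 [ 0.00000000e+00  0.00000000e+00  0.00000000e+00  1.00000000e+00]] [-7.13868911e-01  2.93836993e-02 -3.60221411e-01  1.17978781e+00
 -1.10869070e-05  1.64623443e+00] [ 0.19865845 -0.15449893  0.03761233]
```

View pics/w1.png

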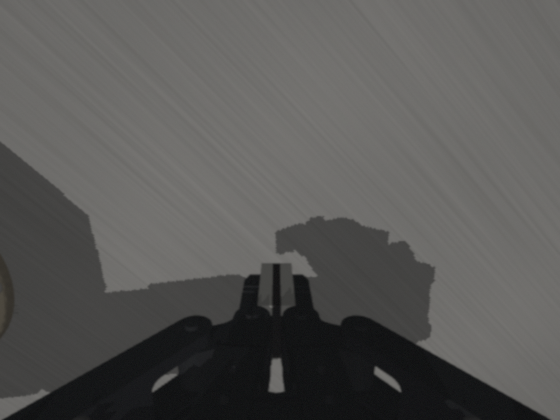

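Both moves were refused because each row needs "angular". The picture shows only counter, with the closed fingertips at (276,268). The camera looks ahead along tool +x, so I will stop over the hub and look along the strip.

Emit:
jog_arm --moves '[{"fingers":1,"slide":[37,-13,2],"angular":[0,0,0]},{"fingers":1,"slide":[75,-27,4],"angular":[0,0,0]},{"fingers":1,"slide":[112,-40,6],"angular":[0,0,0]},{"fingers":1,"slide":[150,-54,8],"angular":[0,0,0]},{"fingers":1,"slide":[187,-67,10],"angular":[0,0,0]},{"fingers":1,"slide":[225,-81,12],"angular":[0,0,0]},{"fingers":1,"slide":[262,-94,14],"angular":[0,0,0]},{"fingers":1,"slide":[300,-108,16],"angular":[0,0,0]},{"fingers":1,"slide":[336,-121,18],"angular":[0,0,0]},{"fingers":1,"slide":[336,-121,18],"angular":[0,0,0]}]'

```text
clock: 2.72
tcp_pos: [0.5221, 0.1142, 0.1987]
orientation: [-0.001, 0.924, 0.383, 0.001]
wrist_force: [1.1, -0.3, -0.1]
finger_gap: -0.0
grip_force: 0.0
```

Emit:
jog_arm --moves '[{"fingers":1,"slide":[0,0,0],"angular":[0,0,0]},{"fingers":1,"slide":[0,0,0],"angular":[0,0,0]},{"fingers":1,"slide":[0,0,0],"angular":[0,0,0]}]'

```text
clock: 2.97
tcp_pos: [0.5194, 0.1079, 0.1993]
orientation: [0.0, 0.925, 0.379, -0.0]
wrist_force: [-0.8, 0.1, -0.5]
finger_gap: 0.0002
grip_force: 0.0
```

```bash
python3 - <<'E'
from h import *
s=get_state(); p=read_camera("wrist"); save(p,"w2"); import pickle; pickle.dump((s,p),open("w2.pkl","wb"))
print(s["clock"],tcp(s),s["joint_pos"],s["wrist_force"])
E
```

```text
2.9667 [[ 7.12122023e-01  7.02055526e-01 -5.12488602e-04  5.19384239e-01]
 [ 7.02055420e-01 -7.12122203e-01 -3.94013142e-04  1.07949523e-01]
 [-6.41573616e-04 -7.92099656e-05 -9.99999791e-01  1.99259822e-01]
 [ 0.00000000e+00  0.00000000e+00  0.00000000e+00  1.00000000e+00]] [ 5.37423418e-02  2.44628301e-01 -1.52983845e-01  1.17371709e+00
 -3.65915203e-04  2.41705518e+00] [-0.82398301  0.09459416 -0.48397373]
```

View pics/w2.png

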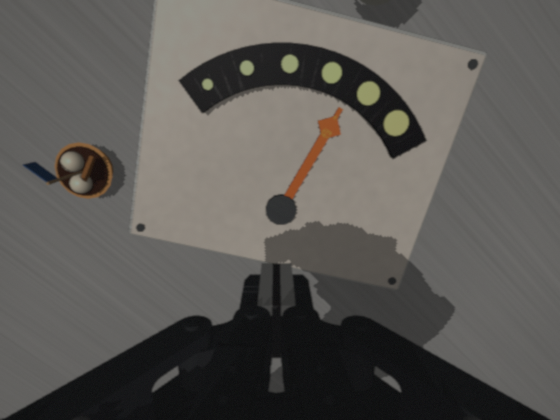

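The wrist view shows all six dots, from dot1 at (208,84) to dot6 at (397,123). The hub is at (281,209) and the needle tip at (341,107).

```bash
python3 - <<'E'
from h import *
import pickle
np.set_printoptions(precision=4,suppress=True)
s,p=pickle.load(open("w2.pkl","rb")); im=p["color"]; hsv=cv2.cvtColor(im,cv2.COLOR_RGB2HSV)
f=im.astype(int)
m=((f[...,1]-f[...,2]>25)&(f[...,1]>=f[...,0]-20)&(f[...,1]>110)).astype(np.uint8)
n,_,st,c=cv2.connectedComponentsWithStats(m)
c=np.array(sorted([tuple(c[i]) for i in range(1,n) if st[i,4]>30 and c[i][1]<150])); print(c)
P=np.array([at(p,q,.04,s) for q in c]); t,y,r,sc=fit(P); print(t,np.degrees(y),r,sc)
o=((f[...,0]-f[...,2]>90)).astype(np.uint8); o[:,:180]=0; o[:,420:]=0
ys,xs=np.nonzero(o); W=np.array([at(p,q,.034,s) for q in np.c_[xs,ys]])[:,:2]
d=W-t; rr=np.linalg.norm(d,axis=1); a=np.degrees(np.arctan2(d[:,1],d[:,0])-y)
print(len(rr),rr.min(),rr.max(),np.median(a),[(k,round(np.mean(a[(rr>k)&(rr<k+.015)]),2)) for k in(.02,.035,.05,.065,.08,.09)])
v=cv2.fitLine(W.astype(np.float32),cv2.DIST_HUBER,0,.001,.001).ravel(); print(np.degrees(np.arctan2(v[1],v[0])-y))
print(at(p,(281,209),.037,s))
E
```

```text
[[207.1724  83.9195]
 [246.5132  67.4539]
 [289.4163  63.2961]
 [331.3932  72.2848]
 [368.0221  92.924 ]
 [395.8199 122.677 ]]
[0.5142 0.0969] 31.63742198804403 0.11408859635742008 1.0014522225215152
845 0.014360677222410738 0.09869191440936559 -16.232256946758863 [(0.02, np.float64(-16.02)), (0.035, np.float64(-16.17)), (0.05, np.float64(-16.31)), (0.065, np.float64(-16.25)), (0.08, np.float64(-16.21)), (0.09, np.float64(-16.28))]
-16.293063923246468
[0.5153 0.0974 0.037 ]
```

```bash
cat >> h.py <<'E'
HUB=np.array([.5142,.0967]); YAW=np.radians(31.62)
def spot(deg,z): a=YAW+np.radians(deg); return np.r_[HUB+.12*np.array([np.cos(a),np.sin(a)]),z]
def rel(deg,z,s): T=tcp(s); return np.round(T[:3,:3].T@(spot(deg,z)-T[:3,3])*1000,1)
def where(s):
    T=tcp(s); d=T[:2,3]-HUB; return np.round([s["clock"],np.degrees(np.arctan2(d[1],d[0])-YAW),np.hypot(*d)*1000,(T[2,3]-.051)*1000,*s["wrist_force"]],2)
E
python3 -c "
from h import *
s=get_state();print(where(s),rel(42,.071,s))"
```

```text
[  3.02  32.69  12.2  148.42   0.37  -1.1   -0.24] [ 93.5 -54.2 128.4]
```

Emit:
jog_arm --moves '[{"fingers":1,"slide":[20,-12,15],"angular":[0,0,0]},{"fingers":1,"slide":[40,-24,35],"angular":[0,0,0]},{"fingers":1,"slide":[60,-36,55],"angular":[0,0,0]},{"fingers":1,"slide":[80,-46,80],"angular":[0,0,0]},{"fingers":1,"slide":[90,-52,105],"angular":[0,0,0]},{"fingers":1,"slide":[93.5,-54,120],"angular":[0,0,0]},{"fingers":1,"slide":[93.5,-54,128],"angular":[0,0,0]},{"fingers":1,"slide":[93.5,-54,128],"angular":[0,0,0]},{"fingers":1,"slide":[93.5,-54,128],"angular":[0,0,0]},{"fingers":1,"slide":[93.5,-54,128],"angular":[0,0,0]}]'

```text
clock: 3.85
tcp_pos: [0.5494, 0.2121, 0.0728]
orientation: [0.0, 0.925, 0.379, 0.001]
wrist_force: [0.5, -0.2, 0.4]
finger_gap: -0.0002
grip_force: 0.0
```

Emit:
jog_arm --moves '[{"fingers":1,"slide":[0,0,0],"angular":[0,0,0]},{"fingers":1,"slide":[0,0,0],"angular":[0,0,0]},{"fingers":1,"slide":[0,0,0],"angular":[0,0,0]},{"fingers":1,"slide":[0,0,0],"angular":[0,0,0]},{"fingers":1,"slide":[0,0,0],"angular":[0,0,0]}]'

```text
clock: 4.27
tcp_pos: [0.5485, 0.2129, 0.0716]
orientation: [0.0, 0.925, 0.38, 0.0]
wrist_force: [-0.6, 0.1, 0.9]
finger_gap: 0.0002
grip_force: 0.0
```

```bash
python3 -c "
from h import *
s=get_state();print(where(s),rel(42,.051,s));print(tcp(s)[:3,:3])
p=read_camera('wrist');save(p,'w3');print(where(get_state()))"
```

```text
[ 4.2700e+00  4.1920e+01  1.2119e+02  2.0590e+01 -6.0000e-01  1.2000e-01
  9.5000e-01] [-1.1  0.4 20.6]
[[ 7.11366607e-01  7.02820964e-01  4.92103795e-04]
 [ 7.02821047e-01 -7.11366696e-01  8.17111856e-06]
 [ 3.55809084e-04  3.40048243e-04 -9.99999879e-01]]
[ 4.3200e+00  4.1950e+01  1.2119e+02  2.0460e+01 -1.0000e-02  1.6000e-01
 -3.6000e-01]
```

View pics/w3.png

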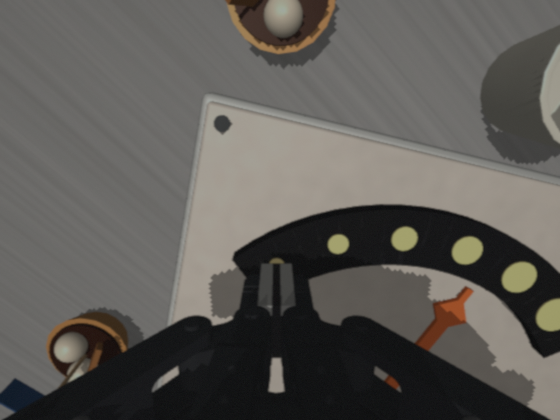

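Dot1's edge is just visible at (277,262), directly under the fingertips at (276,268). The alignment holds, so I lower gently.

Emit:
jog_arm --moves '[{"fingers":1,"slide":[-0.5,0.2,5],"angular":[0,0,0]},{"fingers":1,"slide":[-1,0.4,10],"angular":[0,0,0]},{"fingers":1,"slide":[-1,0.4,14],"angular":[0,0,0]},{"fingers":1,"slide":[-1,0.4,17],"angular":[0,0,0]},{"fingers":1,"slide":[-1,0.4,18],"angular":[0,0,0]},{"fingers":1,"slide":[-1,0.4,18],"angular":[0,0,0]},{"fingers":1,"slide":[-1,0.4,18],"angular":[0,0,0]},{"fingers":1,"slide":[-1,0.4,18],"angular":[0,0,0]}]'

```text
clock: 4.98
tcp_pos: [0.5481, 0.212, 0.0534]
orientation: [0.0, 0.925, 0.38, 0.0]
wrist_force: [0.2, 0.2, -1.5]
finger_gap: -0.0001
grip_force: 0.0
```

```bash
python3 -c "
from h import *
s=get_state();print(where(s),rel(42,.051,s))"
```

```text
[  4.98  41.98 120.2    2.39   0.18   0.21  -1.54] [-0.2  0.1  2.4]
```

Emit:
jog_arm --moves '[{"fingers":1,"slide":[0,0,1],"angular":[0,0,0]},{"fingers":1,"slide":[0,0,2],"angular":[0,0,0]},{"fingers":1,"slide":[0,0,3],"angular":[0,0,0]},{"fingers":1,"slide":[0,0,4],"angular":[0,0,0]},{"fingers":1,"slide":[0,0,4.8],"angular":[0,0,0]},{"fingers":1,"slide":[0,0,5.4],"angular":[0,0,0]},{"fingers":1,"slide":[0,0,5.4],"angular":[0,0,0]},{"fingers":1,"slide":[0,0,5.4],"angular":[0,0,0]}]'

```text
clock: 5.65
tcp_pos: [0.5482, 0.212, 0.0481]
orientation: [0.0, 0.925, 0.38, 0.0]
wrist_force: [-0.6, -0.8, 3.4]
finger_gap: 0.0001
grip_force: 1.7
```

```bash
python3 -c "
from h import *
import numpy as np
s=get_state();F=[]
for i in range(4):
  read_camera('top');F.append(get_state()['wrist_force'])
s=get_state();print(where(s),np.mean(F,0))
for i in range(1,11): print(rel(42-i*1.5,.0477,s))"
```

```text
[  5.85  41.96 120.2   -2.99   0.53   0.5    2.93] [-0.01475771  0.10491604  3.34038658]
[1.3 2.8 0.3]
[2.7 5.6 0.3]
[4.  8.4 0.3]
[ 5.3 11.3  0.3]
[ 6.5 14.2  0.3]
[ 7.6 17.2  0.3]
[ 8.6 20.1  0.3]
[ 9.6 23.1  0.3]
[10.4 26.1  0.3]
[11.2 29.2  0.3]
```

Contact is confirmed: 3.3 N at 3.0 mm depth, against 3.4 N expected. Stroking now.

Emit:
jog_arm --moves '[{"fingers":1,"slide":[1.3,2.8,0.3],"angular":[0,0,0]},{"fingers":1,"slide":[2.7,5.6,0.3],"angular":[0,0,0]},{"fingers":1,"slide":[4.0,8.4,0.3],"angular":[0,0,0]},{"fingers":1,"slide":[5.3,11.3,0.3],"angular":[0,0,0]},{"fingers":1,"slide":[6.5,14.2,0.3],"angular":[0,0,0]},{"fingers":1,"slide":[7.6,17.2,0.3],"angular":[0,0,0]},{"fingers":1,"slide":[8.6,20.1,0.3],"angular":[0,0,0]},{"fingers":1,"slide":[9.6,23.1,0.3],"angular":[0,0,0]},{"fingers":1,"slide":[10.4,26.1,0.3],"angular":[0,0,0]},{"fingers":1,"slide":[11.2,29.2,0.3],"angular":[0,0,0]}]'

```text
clock: 6.68
tcp_pos: [0.5768, 0.1989, 0.0476]
orientation: [0.0, 0.925, 0.38, 0.0]
wrist_force: [-2.0, 1.4, 4.1]
finger_gap: -0.0002
grip_force: 1.9
```

```bash
python3 -c "
from h import *
s=get_state();print(where(s))
for i in range(1,11): print(rel(27-i*1.5,.0477,s))"
```

```text
[  6.68  26.89 119.9   -3.43  -2.03   1.37   4.12]
[ 0.8  2.8 -0.1]
[ 1.4  5.9 -0.1]
[ 2.   9.  -0.1]
[ 2.4 12.1 -0.1]
[ 2.8 15.2 -0.1]
[ 3.1 18.3 -0.1]
[ 3.4 21.5 -0.1]
[ 3.5 24.6 -0.1]
[ 3.6 27.7 -0.1]
[ 3.6 30.9 -0.1]
```

Tracking is good.

Emit:
jog_arm --moves '[{"fingers":1,"slide":[0.8,2.9,0],"angular":[0,0,0]},{"fingers":1,"slide":[1.4,5.9,0],"angular":[0,0,0]},{"fingers":1,"slide":[2.0,9.0,0],"angular":[0,0,0]},{"fingers":1,"slide":[2.4,12.1,0],"angular":[0,0,0]},{"fingers":1,"slide":[2.8,15.2,0],"angular":[0,0,0]},{"fingers":1,"slide":[3.1,18.3,0],"angular":[0,0,0]},{"fingers":1,"slide":[3.4,21.5,0],"angular":[0,0,0]},{"fingers":1,"slide":[3.5,24.6,0],"angular":[0,0,0]},{"fingers":1,"slide":[3.6,27.7,0],"angular":[0,0,0]},{"fingers":1,"slide":[3.6,30.9,0],"angular":[0,0,0]}]'

```text
clock: 7.52
tcp_pos: [0.601, 0.1794, 0.0476]
orientation: [0.0, 0.925, 0.38, 0.0]
wrist_force: [-2.0, 1.9, 3.7]
finger_gap: -0.0003
grip_force: 1.9
```

```bash
python3 -c "
from h import *
s=get_state();print(where(s))
for i in range(1,11): print(rel(12-i*1.5,.0477,s))"
```

```text
[  7.52  12.   119.92  -3.42  -2.01   1.87   3.74]
[-0.   3.1 -0.1]
[-0.2  6.3 -0.1]
[-0.5  9.4 -0.1]
[-0.8 12.5 -0.1]
[-1.2 15.6 -0.1]
[-1.7 18.7 -0.1]
[-2.3 21.8 -0.1]
[-3.  24.9 -0.1]
[-3.7 27.9 -0.1]
[-4.6 31.  -0.1]
```

Emit:
jog_arm --moves '[{"fingers":1,"slide":[0,3.1,0],"angular":[0,0,0]},{"fingers":1,"slide":[-0.2,6.3,0],"angular":[0,0,0]},{"fingers":1,"slide":[-0.5,9.4,0],"angular":[0,0,0]},{"fingers":1,"slide":[-0.8,12.5,0],"angular":[0,0,0]},{"fingers":1,"slide":[-1.2,15.6,0],"angular":[0,0,0]},{"fingers":1,"slide":[-1.7,18.7,0],"angular":[0,0,0]},{"fingers":1,"slide":[-2.3,21.8,0],"angular":[0,0,0]},{"fingers":1,"slide":[-3,24.9,0],"angular":[0,0,0]},{"fingers":1,"slide":[-3.7,27.9,0],"angular":[0,0,0]},{"fingers":1,"slide":[-4.6,31,0],"angular":[0,0,0]}]'

```text
clock: 8.35
tcp_pos: [0.6195, 0.1541, 0.0476]
orientation: [0.0, 0.925, 0.38, 0.0]
wrist_force: [-0.7, 2.6, 3.4]
finger_gap: 0.0002
grip_force: 1.9
```

```bash
python3 -c "
from h import *
s=get_state();print(where(s))
for a in (-4.5,-6,-7.5,-9,-10.5,-12,-13.2,-14.2,-14.9,-15.5,-16.2): print(a,rel(a,.0477,s))"
```

```text
[  8.35  -3.03 119.91  -3.44  -0.74   2.57   3.42]
-4.5 [-0.8  3.  -0.1]
-6 [-1.8  5.9 -0.1]
-7.5 [-2.8  8.9 -0.1]
-9 [-4.  11.8 -0.1]
-10.5 [-5.2 14.7 -0.1]
-12 [-6.5 17.6 -0.1]
-13.2 [-7.6 19.9 -0.1]
-14.2 [-8.5 21.7 -0.1]
-14.9 [-9.2 23.  -0.1]
-15.5 [-9.8 24.1 -0.1]
-16.2 [-10.5  25.4  -0.1]
```

Emit:
jog_arm --moves '[{"fingers":1,"slide":[-0.8,3,0],"angular":[0,0,0]},{"fingers":1,"slide":[-1.8,5.9,0],"angular":[0,0,0]},{"fingers":1,"slide":[-2.8,8.9,0],"angular":[0,0,0]},{"fingers":1,"slide":[-4,11.8,0],"angular":[0,0,0]},{"fingers":1,"slide":[-5.2,14.7,0],"angular":[0,0,0]},{"fingers":1,"slide":[-6.5,17.6,0],"angular":[0,0,0]},{"fingers":1,"slide":[-7.6,19.9,0],"angular":[0,0,0]},{"fingers":1,"slide":[-8.5,21.7,0],"angular":[0,0,0]},{"fingers":1,"slide":[-9.2,23,0],"angular":[0,0,0]},{"fingers":1,"slide":[-9.2,23,0],"angular":[0,0,0]}]'

```text
clock: 9.18
tcp_pos: [0.6291, 0.131, 0.0476]
orientation: [0.0, 0.925, 0.38, 0.0]
wrist_force: [0.2, 0.3, 4.7]
finger_gap: 0.0001
grip_force: 1.9
```

```bash
python3 -c "
from h import *
s=get_state();print(where(s),rel(-16.1,.0477,s))
p=read_camera('wrist');save(p,'w4')"
```

```text
[  9.18 -14.99 119.96  -3.37   0.15   0.34   4.73] [-1.1  2.1 -0.1]
```

View pics/w4.png

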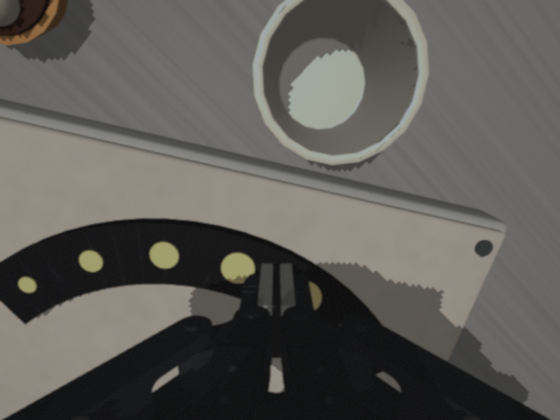

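The fingertips at (277,272) are on the strip between dot4 at (238,267) and dot5 at (313,296), with the needle hidden behind the gripper. I will make the last 2 mm.

Emit:
jog_arm --moves '[{"fingers":1,"slide":[-0.5,1,0],"angular":[0,0,0]},{"fingers":1,"slide":[-1,2,0],"angular":[0,0,0]},{"fingers":1,"slide":[-1,2,0],"angular":[0,0,0]},{"fingers":1,"slide":[-1,2,0],"angular":[0,0,0]},{"fingers":1,"slide":[-1,2,0],"angular":[0,0,0]}]'

```text
clock: 9.65
tcp_pos: [0.6296, 0.1294, 0.0476]
orientation: [0.0, 0.925, 0.38, -0.0]
wrist_force: [-0.4, 2.1, 4.3]
finger_gap: 0.0002
grip_force: 1.9
```

```bash
python3 -c "
from h import *
s=get_state();print(where(s))
if abs(where(s)[1]+16.1)<.5: print(hand_in())"
```

```text
[  9.65 -15.81 119.93  -3.43  -0.37   2.14   4.26]
the job is handed in; nothing more can be done
None
```

I slid the closed fingertips along the strip in one stroke from the smallest dot and handed the job in at 9.65 s. They now rest on the strip about 3.4 mm down (stop at 8 mm), at -15.8° against the needle's measured -16.25° (about 1 mm short, not past it).

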